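# Press a pot lid home and ease the sprung press arm back up

## Task

Set the small white pot upright in the middle of the lid press's round seat, then bring the press arm down until its pad has pushed the pot's lid fully home, without crushing the pot. Then let the sprung arm come back slowly all the way to its upright rest, never letting it snap back, and let go of it. Push the lid only with the press, leave the finished pot standing on the seat, and leave the other things where they are.

Things in the scene. Friction and masses are not known exactly. Their poses are not given: they have to be found in the camera images.
- press: Grey bench lid press, fixed to the worktop: base plate 215 x 160 mm, 10 mm thick, reaching 72 mm to the front and 142 mm to the back of the origin. Origin at worktop level on the axis of the seat; z up, its -x side is the open front. At its back two cheeks (10 mm thick, at y = +-69 mm, 132 mm tall) carry the hinge of the sprung arm.
- seat_axis (a point): Point on the vertical axis of the seat, 10 mm above the worktop (top of the base plate). The seat is a black round disc, 72 mm across, on a screw; its top stands anywhere from 18 to 33 mm above the worktop, different each time and not reported: feel for it. It does not give under load.
- press_hinge (a point): Middle of the arm's hinge axis, 110 mm behind (press +x) the seat axis and 118 mm above the worktop; the axis runs along the press's y. A spring pushes the arm upright: with the arm's weight it takes about 2 N at the crossbar near the top and 7 N when level to hold it; left free from below it snaps up fast.
- press_bar (a point): Middle of the arm's black crossbar: round, 14 mm thick, along the press's y, 102 mm clear between two steel side rails, 200 mm from the hinge. At rest it stands straight above the hinge, 318 mm above the worktop; it swings forward (press -x) and down on an arc. It can be pinched from above, one finger before and one behind it, and turns in the grip.
- press_pad (a point): Middle of the face of the round black pad, 40 mm across, on the arm 110 mm from the hinge; the face lies 26 mm before (when the arm is down: below) the plane through hinge and crossbar. Pushing the lid in takes about 12 N here (6 to 7 N more at the crossbar); once home it stops, and the force climbs: the pad gives 1 mm per 6 N. The pot breaks at 65 N here (35 N at the crossbar).
- press_arm (a joint): Angle of the press arm, rad: 0 = upright at rest, 1.57 = level, down over the seat; stop at 1.85. The pad meets the raised lid between 1.42 and 1.60 rad and the lid is home between 1.51 and 1.67 rad, depending on the seat's height. A slow return means well under 2 rad/s.
- jar: Small white ceramic pot, round, 58 mm across, 60 mm tall to its rim, 0.2 to 0.35 kg, standing upright; origin at the centre of its underside, z up. Grip it by its straight wall (5 to 52 mm above its underside).
- lid: Round steel push-on lid of the pot, 50 mm across, 6 mm thick, on a cork plug, travels with the pot; origin at the centre of the underside of its plate. It begins 5 to 8 mm above the pot's rim and is home when its plate lies on the rim, that is 60 mm above the pot's underside (top face at 66 mm). It does not spring back.
- salt_shaker: Grey and white salt shaker, 44 mm across, 90 mm tall, to be left alone; origin at the centre of its underside.
- vanilla_bottle: Small brown dropper bottle, 33 mm across, 102 mm tall, to be left alone; origin at the centre of its underside.
- spice_jar: Spice jar with a green cap, 46 mm across, 106 mm tall, to be left alone; origin at the centre of its underside.

How it is judged:
On the way, in this order (a step that is already met when the one before it is completed fails the run):
1. the pot stands released on the seat, its lid still raised (horizontal distance between jar and seat_axis below 0.012 m and contact force between jar and press above 0.5 N and contact force between the fingers and jar below 0.1 N and angle between jar's own z axis and vertical below 0.06 rad and z of lid in the frame of jar above 0.063 m), for 0.2 s.
2. the press has pushed the lid home (z of lid in the frame of jar below 0.0615 m and contact force between lid and press above 3 N), for 0.1 s.
3. the arm is back at its upright rest (value of joint press_arm below 0.05 rad), for 0.2 s.
At the end, for the whole second after the job is handed in: The arm rests upright (within 0.05 rad), the lid lies on the pot's rim (within 1.5 mm), and the pot stands upright and still on the press's seat, within 14 mm of its axis (value of joint press_arm below 0.05 rad and z of lid in the frame of jar below 0.0615 m and horizontal distance between jar and seat_axis below 0.014 m and angle between jar's own z axis and vertical below 0.06 rad and contact force between jar and press above 0.5 N and linear speed of jar below 0.01 m/s); the robot touches nothing.
It fails at once if the arm snaps back (returns faster than 2 rad/s) (velocity of joint press_arm below -2 rad/s).
It fails at once if the pot is crushed (over 65 N on the lid) (contact force between lid and press above 65 N).
It fails at once if the robot itself pushes the lid (over 8 N) (contact force between any of the fingers, the arm and lid above 8 N).
It fails at once if the pot tips over (angle between jar's own z axis and vertical above 0.6 rad).
It fails at once if a bystander is disturbed (moved over 30 mm) (distance of any of salt_shaker, vanilla_bottle, spice_jar from where it was at the start of the episode above 0.03 m).
It also fails if it takes over 72 s, if anything falls off the work surface, if the arm or the gripper's body presses on something with over 40 N, if the wrist force passes 120 N, or if a joint passes its speed limit or range.

## Robot

A 6-joint arm with a two-finger parallel gripper is mounted at the origin on a cart in front of the work surface, level with it; the furniture and walls round the work are solid. World frame = base frame: x ahead of the robot, y to its left, z up, the work surface at z = 0. Lengths are in m, angles in rad, forces in N, time in s.
With the tool pointing down it reaches from about 0.225 to 0.875 m from the base axis. Payload 3.4 kg.
Tool frame: the origin (TCP) lies midway between the tips of the shut fingers; the grasp point (between the pads) lies 19 mm behind it; x points along the fingers, z is the direction in which the jaws open and shut, and the axes are right-handed (so a half turn about x gives the same grasp; the last joint's range is limited). The gripper opens to 85 mm and grips with 20 to 120 N. Pads are 22 mm wide; open, the fingers measure 114 mm over their backs; the gripper's body (76 mm by 85 mm) begins 54 mm behind the grasp point. The pads swing forward as they close: fully open they stand 13 mm farther back than shut.
Start: joints at [-1.455, 0.276, 1.505, -0, 1.361, -0.121], TCP at [0.135, -0.559, 0.231] pointing down, gripper open.
Joint ranges: [-2.89, 2.89], [-0.75, 2.08], [0.22, 2.7], [-1.18, 4.32], [0.11, 2.71], [-2.7, 2.7]. Speed limits (rad/s): [2.57, 2.57, 3.14, 3.14, 3.14, 3.14].

## Interface

Orientations are given as a unit quaternion [w, x, y, z].
In Python, from rig import manip, eyes gives the robot as it stands. The module is installed in compiled form; this text tells all that it offers.
- The arm moves only by the shell command python3 -m crank 'ROWS' [FORCE]. ROWS is JSON, a list of rows, each a list of 7 numbers: the shift along the tool's x, y, z in cm, then the turn, a rotation vector about the tool's x, y, z in degrees, then the finger opening in cm, from 0 to 8.54. A call has 1 to 5 rows; each row is the pose to reach, as a shift and turn from the pose commanded when the call began, along the tool's axes at that moment; what a row does not reach only later rows make up. A row lasts 1/8 s, in which the tool goes at most 62.5 mm and 10.7 degrees, less where a joint would pass 70% of its speed; a pose out of reach is approached as far as the arm can. A call with a gripper value outside its range is refused whole. The fingers move at their own pace and stop on an object; FORCE is the grip in N (left out, the last holds). Time passes only in rows, so rows that repeat a pose let the fingers close. It gives the time, the measured TCP pose, the force and the opening at its end, in the units of the state.
- manip.get_state(): the state, without advancing time (a new reading comes with each control period).
- eyes.get_image(name): name is "side" or "top"; returns a dict with "color" (420x560x3 uint8, blue, green, red), "z_map" (420x560 float32, m along the optical axis (not along the pixel's ray), 0 where there is no reading), "vertical_fov" (degrees; the focal length in pixels is half the picture's height over the tangent of half this angle, whatever the lens; pixels are square), "cx", "cy" (the principal point, pixels), "dist" ([k1, k2, p1, p2, k3] as OpenCV has them; the pictures are not rectified), "eye" and "attitude" of the camera in the world. Camera axes: x right, y up, looking along -z (the intrinsics and any distortion apply to the point x, -y, -z); pixel columns grow to the right and rows downward; lengths in m; the calibration is good to about 2 mm. A picture is of the moment at which its call begins.
- manip.sign_off(): hands the job in, once; it reports no verdict.
The state is a dict: "clock": time; "qpos": joint angles; "qd": joint speeds; "effort": joint torques, N m; "position": TCP position; "ee_rot": TCP orientation; "contact_force": force on the tool from outside, world axes, zero at the start; "moment": the same for the moment, N m; "width": finger opening in m.
Only numpy, scipy, OpenCV 4.12 (cv2) and the standard library are available. Lean on these libraries where they do the work, as an engineer would, in place of code of your own. Each camera call takes 0.05 s, during which the arm holds its last target.

## Working session

There is one attempt and no reset: what is moved stays moved. The work goes in short steps, Python scripts to look and compute and a shell command to move; the robot and the scene stay as the last step left them, time stands still between calls to the robot, and variables do not carry over. Pictures are saved under pics/ and viewed, and the job is handed in when it is done.

```bash
mkdir -p pics; python3 - <<'E'
from rig import manip, eyes
import cv2
for n in("side","top"):
    i=eyes.get_image(n); cv2.imwrite(f"pics/{n}0.png",i["color"])
    print(n,{k:i[k] for k in i if k not in("color","z_map")}, (i["z_map"]>0).mean())
print(manip.get_state())
E
```

```text
side {'vertical_fov': 49.78672430578587, 'cx': 274.37412687182325, 'cy': 209.35519591958177, 'dist': array([0.01253646, 0.        , 0.        , 0.        , 0.        ]), 'eye': array([0.64978808, 1.0276244 , 0.80008409]), 'attitude': array([0.02069466, 0.01545033, 0.50023047, 0.86550707])} 0.9042006802721089
top {'vertical_fov': 49.72174352600184, 'cx': 278.05779803997774, 'cy': 208.85202981800978, 'dist': array([-0.13156093,  0.        ,  0.        ,  0.        ,  0.        ]), 'eye': array([4.42447397e-01, 7.59603512e-04, 1.42448586e+00]), 'attitude': array([ 0.71422239,  0.05750416, -0.04362499, -0.69618713])} 0.9959056122448979
{'clock': 0.1, 'qpos': array([-1.45498451e+00,  2.76551568e-01,  1.50601464e+00, -5.30482396e-06,
        1.36070455e+00, -1.20974120e-01]), 'qd': array([-0.00078782,  0.00102552, -0.00342659, -0.00069384, -0.00097816,
        0.0020795 ]), 'effort': array([ 1.66687820e-03, -4.17698801e+01, -2.46404761e+01, -1.39190615e-04,
        5.85600399e-03,  7.78266582e-06]), 'position': array([ 0.13483534, -0.55847928,  0.23051168]), 'ee_rot': array([ 0.55513846,  0.43786043,  0.55597795, -0.4370218 ]), 'contact_force': array([-0.03140655, -0.25996801, -0.7346816 ]), 'moment': array([ 0.00138505, -0.02730677,  0.00570444]), 'width': 0.08539017912826005}
```

View pics/side0.png

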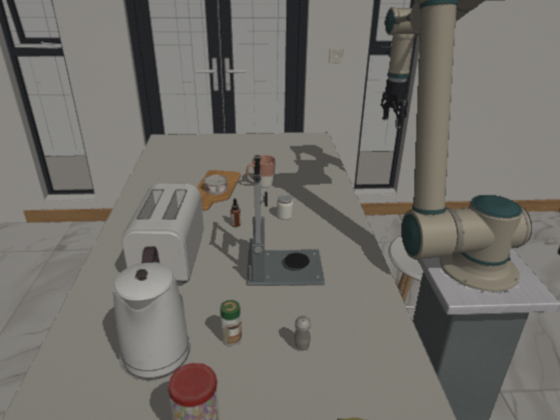

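View pics/top0.png

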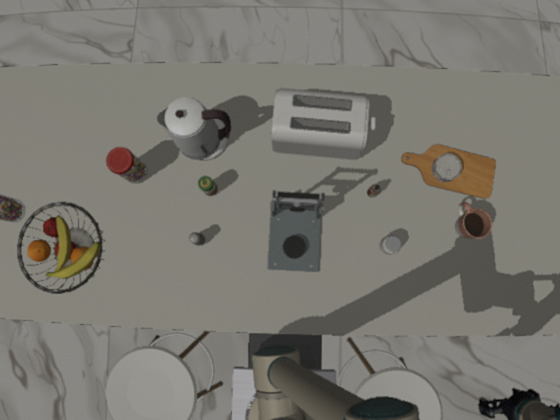

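```bash
cat > h.py <<'E'
from rig import manip, eyes
import cv2, numpy as np
from scipy.spatial.transform import Rotation as R
def rot(q): return R.from_quat([q[1],q[2],q[3],q[0]])
class Cam:
    def __init__(s,n):
        i=eyes.get_image(n); s.c=i["color"]; s.z=i["z_map"]; f=s.c.shape[0]/2/np.tan(np.radians(i["vertical_fov"]/2))
        s.K=np.array([[f,0,i["cx"]],[0,f,i["cy"]],[0,0,1]]); s.d=np.array(i["dist"]); s.e=np.array(i["eye"]); s.R=rot(i["attitude"]).as_matrix()
    def ray(s,px):
        u=cv2.undistortPoints(np.float64(px).reshape(-1,1,2),s.K,s.d).reshape(-1,2)
        return np.c_[u[:,0],-u[:,1],-np.ones(len(u))]@s.R.T
    def plane(s,px,z):
        r=s.ray(px); return s.e+r*((z-s.e[2])/r[:,2])[:,None]
    def cloud(s):
        h,w=s.z.shape; v,u=np.mgrid[:h,:w]; r=s.ray(np.c_[u.ravel(),v.ravel()])
        return (s.e+r*s.z.ravel()[:,None]).reshape(h,w,3)
    def proj(s,P):
        p=(np.atleast_2d(P)-s.e)@s.R; p=p*[1,-1,-1]
        return cv2.projectPoints(p,np.zeros(3),np.zeros(3),s.K,s.d)[0].reshape(-1,2)
def st():
    s=manip.get_state(); r=rot(s["ee_rot"]).as_matrix()
    print("t%.2f pos"%s["clock"],s["position"].round(4),"F",s["contact_force"].round(1),"w%.4f"%s["width"],"\nR",r.round(3).tolist(),"q",s["qpos"].round(2)); return s,r
E
python3 - <<'E'
from h import *
for n,box in(("top",(255,180,420,280)),("side",(215,140,340,290))):
    c=Cam(n); np.savez(f"{n}.npz",c=c.c,z=c.z); P=c.cloud()
    x0,y0,x1,y1=box
    cv2.imwrite(f"pics/{n}1.png",cv2.resize(c.c[y0:y1,x0:x1],None,fx=4,fy=4,interpolation=cv2.INTER_CUBIC))
    if n=="top":
        for px in [(391,244),(391,238),(294,246),(280,255),(374,190),(197,239),(350,240),(297,193)]: print(px,P[px[1],px[0]].round(4))
        Z=P[...,2]; 
        m=((Z>.05)&(P[...,1]<-.2)&(P[...,1]>-.45)&(P[...,0]<.5)&(P[...,0]>.2)).astype(np.uint8)
        k,l,s,ce=cv2.connectedComponentsWithStats(m)
        for i in range(1,k):
            if s[i,4]>20: q=P[l==i]; print(s[i],ce[i],q.min(0),q.max(0),np.median(q,0))
    else:
        for px in [(285,202),(285,212),(297,262),(257,160)]: print(px,P[px[1],px[0]].round(4))
E
```

```text
(391, 244) [ 0.5388 -0.3108  0.0737]
(391, 238) [ 0.5572 -0.3119  0.0693]
(294, 246) [ 0.529  -0.0212  0.0293]
(280, 255) [0.501  0.0214 0.0108]
(374, 190) [ 0.7016 -0.2597  0.0744]
(197, 239) [0.5381 0.2678 0.0907]
(350, 240) [ 0.5541 -0.1979 -0.0025]
(297, 193) [ 0.6415 -0.0211  0.3236]
(285, 202) [ 0.5417 -0.2962  0.0642]
(285, 212) [ 0.5414 -0.291   0.0284]
(297, 262) [ 0.5274 -0.0091  0.0277]
(257, 160) [ 0.6365 -0.0522  0.3258]
```

```bash
ls pics
```

```text
side0.png
side1.png
top0.png
top1.png
```

View pics/top1.png

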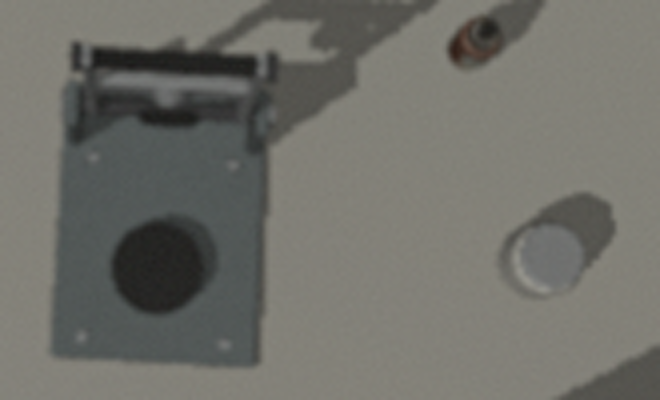

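View pics/side1.png

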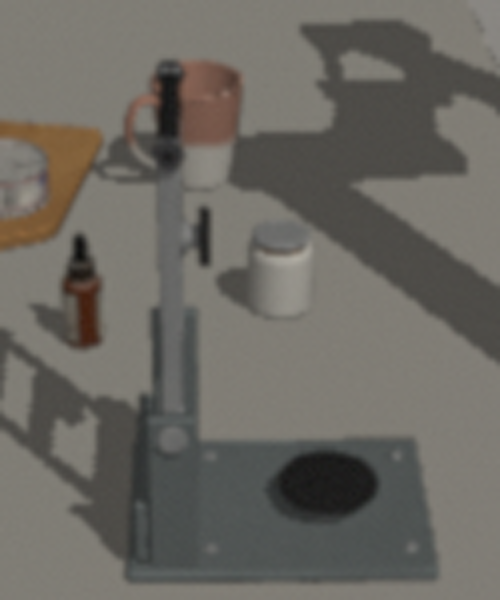

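```bash
python3 - <<'E'
from h import *
T=Cam("top");S=Cam("side")
def blob(c,m,box):
    M=np.zeros(m.shape,np.uint8);x0,y0,x1,y1=box;M[y0:y1,x0:x1]=m[y0:y1,x0:x1]
    k,l,s,ce=cv2.connectedComponentsWithStats(M); i=1+s[1:,4].argmax()
    cn,_=cv2.findContours((l==i).astype(np.uint8),cv2.RETR_EXTERNAL,cv2.CHAIN_APPROX_NONE)
    e=cv2.fitEllipse(max(cn,key=len)); print(s[i],ce[i].round(2),np.round(e[0],2),np.round(e[1],2),e[2]); return ce[i],e
def tri(pt,ps):
    a=T.ray([pt])[0];b=S.ray([ps])[0];A=np.c_[a,-b];t=np.linalg.lstsq(A,S.e-T.e,rcond=None)[0]
    p=T.e+a*t[0];q=S.e+b*t[1];print("tri",((p+q)/2).round(4),"gap",np.linalg.norm(p-q).round(4));return (p+q)/2
gt=T.c.max(2);gs=S.c.max(2)
print(gt[246,285:305],gs[262,280:315])
a,_=blob(T,gt<48,(278,230,312,265)); b,_=blob(S,gs<48,(275,248,315,275)); tri(a,b)
for z in(.018,.025,.033): print(z,T.plane([a],z),S.plane([b],z))
print("pot",T.c[244,380:402].tolist()); print(S.c[190:222,285].tolist())
hs=cv2.cvtColor(T.c,cv2.COLOR_BGR2HSV)
print(hs[244,378:404,1],gt[244,378:404])
# plate by depth/colour
P=T.cloud()
for y in (200,215,225,240,255,265):
    print(y,gt[y,262:274],gt[y,314:326])
print(gt[262:276,280],gt[262:276,310])
E
```

```text
[38 36 37 39 39 39 35 37 39 36 37 37 38 39 36 35 37 36 38 37] [82 70 56 52 49 32 27 26 31 29 26 28 30 30 29 30 29 29 29 29 29 32 26 30
 25 28 29 27 40 63 80 86 84 84 84]
[283 236  23  22 385] [294.22 246.37] [294.24 246.38] [21.04 21.55] 60.17192840576172
[284 253  25  16 310] [296.23 260.53] [296.21 260.54] [15.14 23.82] 90.494873046875
tri [ 0.5282 -0.022   0.0234] gap 0.0
0.018 [[ 0.52854754 -0.02207613  0.018     ]] [[ 0.52741196 -0.02926597  0.018     ]]
0.025 [[ 0.52811903 -0.02196247  0.025     ]] [[ 0.52850728 -0.01980633  0.025     ]]
0.033 [[ 0.52762929 -0.02183259  0.033     ]] [[ 0.52975907 -0.00899531  0.033     ]]
pot [[95, 100, 102], [92, 97, 99], [101, 106, 108], [123, 131, 133], [132, 139, 140], [118, 121, 120], [111, 112, 111], [108, 110, 109], [109, 111, 109], [111, 113, 111], [113, 115, 113], [112, 112, 113], [111, 112, 112], [110, 111, 110], [111, 113, 112], [111, 112, 111], [112, 113, 112], [111, 112, 111], [109, 111, 111], [112, 113, 114], [102, 103, 103], [84, 88, 89]]
[[90, 96, 98], [107, 113, 116], [116, 123, 126], [119, 126, 129], [117, 123, 125], [113, 116
[... 673 characters left out ...]
0 116 101  96] [105 102  96  83  73  76  74  69  63  63  76  84]
215 [131 132 131 131 129 131 132 130 115  91  70  59] [ 89  83  71  61  57  57  57  72  86  93 104 123]
225 [131 131 130 131 131 132 130 116  94  87  88  89] [ 87  87  86  86  86  87  77  80 110 128 132 130]
240 [133 132 132 131 132 130 118  98  88  87  87  88] [ 89  87  86  90  87  80  83 111 129 131 131 129]
255 [131 131 132 132 133 119  99  88  86  86  85  87] [ 91  87  89  86  86  78  89 112 129 131 132 130]
265 [132 132 131 132 129 115  93  87  88  87  85  90] [ 88  88  87  88  77  83 115 132 132 131 132 130]
[ 87  89  87  89  88  86  86  96 121 131 132 132 132 131] [ 87  86  93 109 110  99  90  87  89 103 125 132 132 132]
```

```bash
python3 - <<'E'
from h import *
T=Cam("top");S=Cam("side")
def edge(row,lo,hi,lev):
    v=cv2.GaussianBlur(T.c.max(2).astype(np.float32),(1,1),0)[row,lo:hi]
    i=np.where((v[:-1]-lev)*(v[1:]-lev)<0)[0][0 if v[0]>lev else -1]; return lo+i+(v[i]-lev)/(v[i]-v[i+1])
for lo,hi in((260,280),(312,328)):
    pts=[(edge(r,lo,hi,109),r) for r in range(224,267,1)]
    W=T.plane(pts,.01); p=np.polyfit(W[:,0],W[:,1],1); print("side edge yaw",np.arctan(p[0]),"y at x=.528",np.polyval(p,.528),"res",np.std(W[:,1]-np.polyval(p,W[:,0])))
g=T.c.max(2).astype(float);pts=[]
for c in range(273,316):
    v=g[262:280,c]; i=np.where(v<109)[0][-1]; pts.append((c,262+i+(109-v[i])/(v[i+1]-v[i])))
W=T.plane(pts,.01);p=np.polyfit(W[:,1],W[:,0],1);print("front yaw",-np.arctan(p[0]),"x at y=-.022",np.polyval(p,-.022),np.std(W[:,0]-np.polyval(p,W[:,1])))
def blob(c,m,box):
    M=np.zeros(m.shape,np.uint8);x0,y0,x1,y1=box;M[y0:y1,x0:x1]=m[y0:y1,x0:x1]
    k,l,s,ce=cv2.connectedComponentsWithStats(M); i=1+s[1:,4].argmax();print(s[i],ce[i]);return ce[i]
def sat(c): b=cv2.GaussianBlur(c,(3,3),0).astype(int);return (b.max(2)-b.min(2))
a=blob(T,(sat(T.c)<=4)&(T.c.max(2)>100),(375,225,410,265))
b=blob(S,(sat(S.c)<=3)&(S.c.max(2)>100),(270,190,300,206))
A=T.ray([a])[0];B=S.ray([b])[0];t=np.linalg.lstsq(np.c_[A,-B],S.e-T.e,rcond=None)[0];p=T.e+A*t[0];q=S.e+B*t[1];print("lid",p,q)
for z in(.071,.074):print(T.plane([a],z),S.plane([b],z))
# crossbar
a=blob(T,T.c.max(2)<48,(270,185,330,200)); print("bar",T.plane([a],.325))
st()
E
```

```text
side edge yaw -0.0278895720431997 y at x=.528 0.058935151267828924 res 0.0004645695052186075Traceback (most recent call last):
  File "<stdin>", line 7, in <module>
  File "<stdin>", line 5, in edge
IndexError: index -1 is out of bounds for axis 0 with size 0
```

```bash
python3 - <<'E'
from h import *
T=Cam("top");S=Cam("side")
G=T.c.max(2).astype(float)
def edge(row,lo,hi,lev):
    v=G[row,lo:hi]; i=np.where((v[:-1]-lev)*(v[1:]-lev)<0)[0]; i=i[-1]; return lo+i+(v[i]-lev)/(v[i]-v[i+1])
for lo,hi in((260,275),(318,328)):
    pts=[(edge(r,lo,hi,109.3),r) for r in range(226,267,1)]
    W=T.plane(pts,.01); p=np.polyfit(W[:,0],W[:,1],1); print("side edge yaw",np.arctan(p[0]),"y at x=.528",np.polyval(p,.528),"res",np.std(W[:,1]-np.polyval(p,W[:,0])))
g=G;pts=[]
for c in range(273,312):
    v=g[265:280,c]; i=np.where(v<109)[0][-1]; pts.append((c,265+i+(109-v[i])/(v[i+1]-v[i])))
W=T.plane(pts,.01);p=np.polyfit(W[:,1],W[:,0],1);print("front yaw",-np.arctan(p[0]),"x at y=-.022",np.polyval(p,-.022),np.std(W[:,0]-np.polyval(p,W[:,1])))
def blob(c,m,box):
    M=np.zeros(m.shape,np.uint8);x0,y0,x1,y1=box;M[y0:y1,x0:x1]=m[y0:y1,x0:x1]
    k,l,s,ce=cv2.connectedComponentsWithStats(M); i=1+s[1:,4].argmax();print(s[i],ce[i]);return ce[i]
def sat(c): b=cv2.GaussianBlur(c,(3,3),0).astype(int);return (b.max(2)-b.min(2))
a=blob(T,(sat(T.c)<=4)&(T.c.max(2)>100),(375,225,410,265))
b=blob(S,(sat(S.c)<=3)&(S.c.max(2)>100),(270,190,300,206))
A=T.ray([a])[0];B=S.ray([b])[0];t=np.linalg.lstsq(np.c_[A,-B],S.e-T.e,rcond=None)[0];p=T.e+A*t[0];q=S.e+B*t[1];print("lid",p,q)
for z in(.071,.074):print(T.plane([a],z),S.plane([b],z))
a=blob(T,G<48,(270,185,330,200)); print("bar",T.plane([a],.325))
st()
E
```

```text
side edge yaw -0.02896991734667907 y at x=.528 0.058964788179650895 res 0.0004539451316530076
side edge yaw -0.03407935286701095 y at x=.528 -0.10530729609366957 res 0.0008280440799178375
front yaw -0.030485154493871968 x at y=-.022 0.45454650004708286 0.0004867272500296291
[385 237  16  15 192] [392.52083333 243.78645833]
[279 196  13   6  58] [284.93103448 198.34482759]
lid [ 0.54002283 -0.31704035  0.06669302] [ 0.54045341 -0.31709982  0.06673789]
[[ 0.53971331 -0.31603227  0.071     ]] [[ 0.54108885 -0.30928446  0.071     ]]
[[ 0.53949772 -0.3153301   0.074     ]] [[ 0.54153612 -0.30378341  0.074     ]]
[278 193  41   6 166] [297.70481928 195.15060241]
bar [[ 0.63587843 -0.02289944  0.325     ]]
t0.50 pos [ 0.1349 -0.5589  0.2313] F [-0.2  0.4  0.5] w0.0851 
R [[0.0, 0.972, 0.235], [0.0, 0.235, -0.972], [-1.0, 0.0, -0.0]] q [-1.46  0.28  1.51  0.    1.36 -0.12]
```

```bash
python3 -m crank '[[0,9,-2.8,3,0,0,8.5],[0,18,-5.6,6,0,0,8.5],[0,27,-8.4,9,0,0,8.5],[0,36,-11.2,12,0,0,8.5],[0,45,-14.1,13.6,0,0,8.5]]'; python3 -c "
from h import *; st()"
```

```text
clock: 1.12
position: [0.4047, -0.3974, 0.2316]
ee_rot: [-0.5, -0.5, -0.499, 0.501]
contact_force: [0.3, -1.5, 0.9]
width: 0.0847
t1.12 pos [ 0.4047 -0.3974  0.2316] F [ 0.3 -1.5  0.9] w0.0847 
R [[0.0, 1.0, -0.002], [-0.001, -0.002, -1.0], [-1.0, 0.0, 0.001]] q [-0.9   0.26  1.52 -0.    1.36  0.67]
```

```bash
python3 -m crank '[[3,4.5,-2.7,0,0,0,8.5],[6,9,-5.4,0,0,0,8.5],[9,13.5,-8.2,0,0,0,8.5],[10,13.5,-8.2,0,0,0,8.5],[10,13.5,-8.2,0,0,0,8.5]]'; python3 - <<'E'
from h import *
st()
for n,b in(("top",(340,190,440,290)),("side",(220,130,340,230))):
    c=Cam(n);x0,y0,x1,y1=b;cv2.imwrite(f"pics/{n}2.png",cv2.resize(c.c[y0:y1,x0:x1],None,fx=4,fy=4))
E
```

```text
clock: 1.75
position: [0.5374, -0.3163, 0.1303]
ee_rot: [0.499, 0.5, 0.501, -0.5]
contact_force: [0.3, -0.3, 1.3]
width: 0.085
t1.75 pos [ 0.5374 -0.3163  0.1303] F [ 0.3 -0.3  1.3] w0.0850 
R [[-0.002, 1.0, 0.0], [0.001, 0.0, -1.0], [-1.0, -0.002, -0.001]] q [-0.64  0.42  1.55 -0.    1.18  0.93]
```

View pics/side2.png

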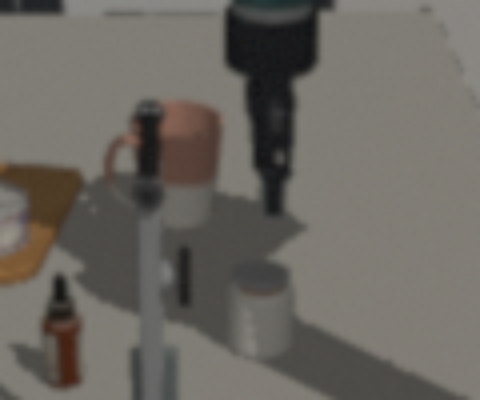

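```bash
python3 - <<'E'
from h import *
s,r=st()
S=Cam("side");T=Cam("top")
def f(p,c,x,y):q=c.proj(p)[0];return (q-[x,y])*4+1.5
p=s["position"]
print("side tcp",f(p,S,220,130),"pot top/bot",f([.5395,-.3155,.066],S,220,130),f([.5395,-.3155,0],S,220,130))
print("seat",S.proj([.528,-.022,.025]))
cv2.imwrite("pics/top3.png",cv2.resize(T.c[190:290,340:440],None,fx=4,fy=4)); print("top tcp",f(p,T,340,190),f([.5395,-.3155,.066],T,340,190))
E
```

```text
t1.85 pos [ 0.5376 -0.3177  0.1321] F [-0.  -0.6  0.9] w0.0849 
R [[0.001, 1.0, -0.002], [-0.001, -0.002, -1.0], [-1.0, 0.001, 0.001]] q [-0.64  0.42  1.55 -0.    1.18  0.93]
side tcp [266.02134856 205.28593496] pot top/bot [262.46617947 276.52479191] [261.09141641 343.4975448 ]
seat [[296.33703729 260.06581401]]
top tcp [233.52018957 213.94468339] [209.35189061 217.35991956]
```

View pics/top3.png

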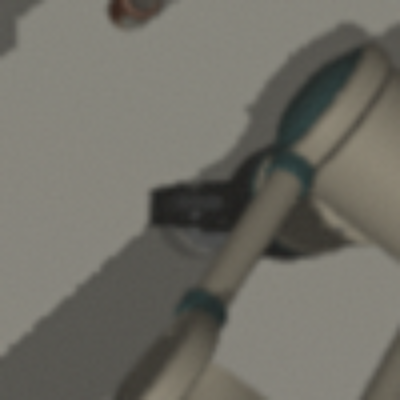

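```bash
python3 - <<'E'
from h import *
S=Cam("side");T=Cam("top")
def f(p,c,x,y):return ((c.proj(p)-[x,y])*4+1.5).round(0)
P=[[.5376,-.3177+d,z] for d in(.045,-.045) for z in(.132,.145,.17)]
print(f(P,S,220,130).tolist());print(f(P,T,340,190).tolist())
C=S.cloud()
for px in((288,181),(288,178),(287,175),(289,181)):print(px,C[px[1],px[0]])
C=T.cloud()
m=(C[...,2]>.11)&(C[...,2]<.2)&(C[...,1]>-.31)&(C[...,1]<-.25)&(C[...,0]>.45)
q=C[m];print(len(q));
for a in q[::6]:print(a.round(3))
E
```

```text
[[270.0, 230.0], [270.0, 216.0], [271.0, 188.0], [262.0, 182.0], [262.0, 168.0], [263.0, 141.0]]
[[171.0, 213.0], [175.0, 211.0], [183.0, 209.0], [295.0, 215.0], [300.0, 214.0], [310.0, 211.0]]
(288, 181) [ 0.53606387 -0.26411627  0.15839361]
(288, 178) [ 0.53663525 -0.26017215  0.17094096]
(287, 175) [ 0.54018155 -0.25831651  0.18240122]
(289, 181) [ 0.53292297 -0.26346696  0.15865404]
12
[ 0.904 -0.251  0.147]
[ 0.525 -0.265  0.19 ]
```

```bash
python3 -m crank '[[3,0.2,-0.1,0,0,0,8.5],[6,0.2,-0.1,0,0,0,8.5],[9,0.2,-0.1,0,0,0,8.5],[11.4,0.2,-0.1,0,0,0,8.5],[11.4,0.2,-0.1,0,0,0,8.5]]'; python3 -m crank '[[0,0,0,0,0,0,5],[0,0,0,0,0,0,5],[0,0,0,0,0,0,5],[0,0,0,0,0,0,5],[0,0,0,0,0,0,5]]' 40; python3 - <<'E'
from h import *
st()
for n,b in(("top",(340,190,440,290)),("side",(220,130,340,230))):
    c=Cam(n);x0,y0,x1,y1=b;cv2.imwrite(f"pics/{n}4.png",cv2.resize(c.c[y0:y1,x0:x1],None,fx=4,fy=4))
E
```

```text
clock: 2.68
position: [0.5386, -0.3153, 0.0161]
ee_rot: [0.498, 0.5, 0.501, -0.501]
contact_force: [-0.4, -0.7, 0.5]
width: 0.085
clock: 3.3
position: [0.5411, -0.3167, 0.0193]
ee_rot: [0.501, 0.5, 0.499, -0.5]
contact_force: [-1.0, -1.2, 6.5]
width: 0.0566
t3.30 pos [ 0.5411 -0.3167  0.0193] F [-1.  -1.2  6.5] w0.0566 
R [[0.003, 1.0, -0.0], [-0.003, -0.0, -1.0], [-1.0, 0.003, 0.003]] q [-0.64  0.53  1.67 -0.    0.94  0.93]
```

View pics/side4.png

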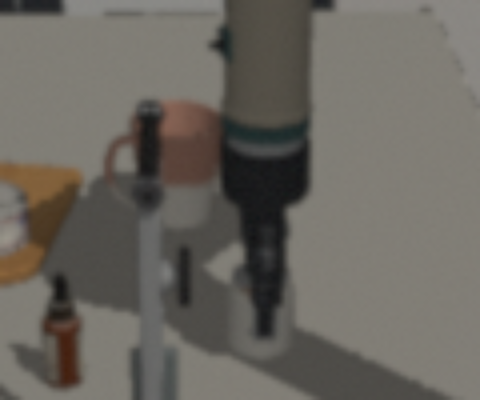

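```bash
python3 -m crank '[[-2,0,0,0,0,0,5],[-5,0,0,0,0,0,5],[-9,0,0,0,0,0,5],[-9,0,-3,0,0,0,5],[-9,0,-7,0,0,0,5]]'; python3 -m crank '[[0,-0.2,-5,0,0,0,5],[0,-0.5,-10,0,0,0,5],[0,-0.8,-15,0,0,0,5],[0,-1.2,-20,0,0,0,5],[0,-1.2,-22.4,0,0,0,5]]';python3 -m crank '[[0,0,0,0,0,0,5],[0,0,0,0,0,0,5]]';  python3 - <<'E'
from h import *
st()
for n,b in(("top",(240,180,360,290)),("side",(215,130,340,290))):
    c=Cam(n);x0,y0,x1,y1=b;cv2.imwrite(f"pics/{n}5.png",cv2.resize(c.c[y0:y1,x0:x1],None,fx=4,fy=4)[:600])
st()
E
```

```text
clock: 4.03
position: [0.5402, -0.2455, 0.1079]
ee_rot: [0.5, 0.501, 0.499, -0.5]
contact_force: [0.4, 0.9, -3.0]
width: 0.0568
clock: 4.65
position: [0.5268, -0.0188, 0.1071]
ee_rot: [0.5, 0.5, 0.501, -0.5]
contact_force: [0.4, -0.4, -2.5]
width: 0.0565
clock: 4.9
position: [0.5283, -0.0221, 0.1073]
ee_rot: [-0.5, -0.5, -0.5, 0.5]
contact_force: [0.2, -0.4, -3.3]
width: 0.0568
t4.90 pos [ 0.5283 -0.0221  0.1073] F [ 0.2 -0.4 -3.3] w0.0568 
R [[0.0, 1.0, -0.0], [-0.001, -0.0, -1.0], [-1.0, 0.0, 0.001]] q [-0.17  0.31  1.79 -0.    1.04  1.4 ]
t5.00 pos [ 0.5284 -0.0226  0.1073] F [-0.7  0.1 -3.1] w0.0571 
R [[0.0, 1.0, -0.002], [-0.0, -0.002, -1.0], [-1.0, 0.0, 0.0]] q [-0.17  0.31  1.79 -0.    1.04  1.4 ]
```

View pics/side5.png

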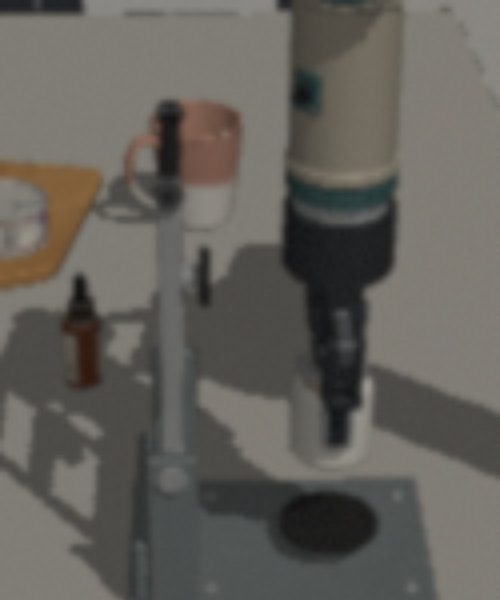

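View pics/top5.png

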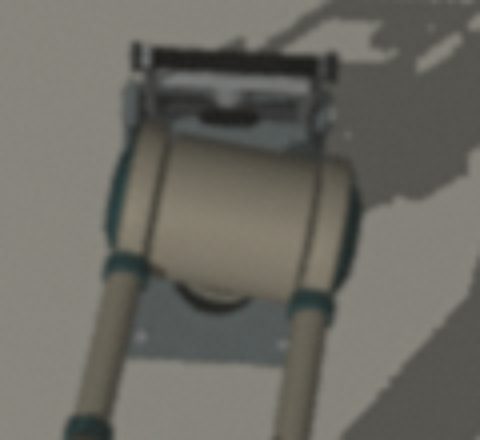

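```bash
python3 - <<'E'
from h import *
S=Cam("side"); print(((S.proj([[.528,-.022,z] for z in(.09,.12,.15,.025)])-[215,130])*4+1.5).round(0))
E
python3 -m crank '[[1.5,0,0,0,0,0,5],[3,0,0,0,0,0,5],[4.5,0,0,0,0,0,5],[5.2,0,0,0,0,0,5],[5.2,0,0,0,0,0,5]]';python3 -m crank '[[0.2,0,0,0,0,0,5],[0.2,0,0,0,0,0,5]]';python3 -m crank '[[0.2,0,0,0,0,0,5],[0.2,0,0,0,0,0,5]]';python3 -m crank '[[0.2,0,0,0,0,0,5],[0.2,0,0,0,0,0,5]]'
```

```text
[[330. 447.]
 [331. 411.]
 [332. 374.]
 [327. 522.]]
clock: 5.68
position: [0.5278, -0.0215, 0.0544]
ee_rot: [-0.499, -0.5, -0.5, 0.501]
contact_force: [0.4, -0.4, -2.9]
width: 0.0569
clock: 5.92
position: [0.5286, -0.0216, 0.0536]
ee_rot: [0.5, 0.5, 0.5, -0.5]
contact_force: [-0.5, 0.8, -1.8]
width: 0.057
clock: 6.18
position: [0.5282, -0.0216, 0.0513]
ee_rot: [-0.5, -0.5, -0.5, 0.5]
contact_force: [0.0, -0.3, -2.9]
width: 0.0568
clock: 6.42
position: [0.5283, -0.0216, 0.0493]
ee_rot: [0.5, 0.5, 0.5, -0.5]
contact_force: [-0.7, 0.1, -1.9]
width: 0.0573
```

```bash
for i in 1; do python3 -m crank '[[0.15,0,0,0,0,0,5],[0.15,0,0,0,0,0,5]]';python3 -m crank '[[0.15,0,0,0,0,0,5],[0.15,0,0,0,0,0,5]]';python3 -m crank '[[0.15,0,0,0,0,0,5],[0.15,0,0,0,0,0,5]]'; done | grep -E 'pos|force'
```

```text
position: [0.5283, -0.0216, 0.0492]
contact_force: [-2.3, 1.0, 7.7]
position: [0.5284, -0.0216, 0.0491]
contact_force: [-4.8, 0.8, 17.7]
position: [0.5284, -0.0216, 0.0491]
contact_force: [-8.5, 1.4, 28.6]
```

```bash
python3 -m crank '[[-0.35,0,0,0,0,0,5],[-0.35,0,0,0,0,0,5]]'; python3 -m crank '[[0,0,0,0,0,0,8.5],[0,0,0,0,0,0,8.5],[0,0,0,0,0,0,8.5],[0,0,0,0,0,0,8.5],[0,0,0,0,0,0,8.5]]'; python3 -m crank '[[-2,0,0,0,0,0,8.5],[-4,0,0,0,0,0,8.5],[-8,0,0,0,0,0,8.5],[-12,0,0,0,0,0,8.5],[-16,-2,0,0,0,0,8.5]]'; python3 - <<'E'
from h import *
st()
for n,b in(("top",(240,180,360,290)),("side",(215,130,340,280))):
    c=Cam(n);x0,y0,x1,y1=b;cv2.imwrite(f"pics/{n}6.png",cv2.resize(c.c[y0:y1,x0:x1],None,fx=4,fy=4)[:600])
E
```

```text
clock: 7.42
position: [0.5288, -0.0217, 0.0492]
ee_rot: [0.5, 0.5, 0.499, -0.5]
contact_force: [-1.3, 0.6, 7.0]
width: 0.0568
clock: 8.05
position: [0.5282, -0.0216, 0.0482]
ee_rot: [-0.5, -0.5, -0.5, 0.5]
contact_force: [-0.0, -0.4, 0.4]
width: 0.0849
clock: 8.68
position: [0.5091, -0.0217, 0.2095]
ee_rot: [0.5, 0.5, 0.5, -0.5]
contact_force: [0.1, 0.1, -0.5]
width: 0.0847
t8.68 pos [ 0.5091 -0.0217  0.2095] F [ 0.1  0.1 -0.5] w0.0847 
R [[0.001, 1.0, -0.0], [-0.0, -0.0, -1.0], [-1.0, 0.001, 0.0]] q [-0.18  0.19  1.68  0.    1.27  1.39]
```

View pics/side6.png

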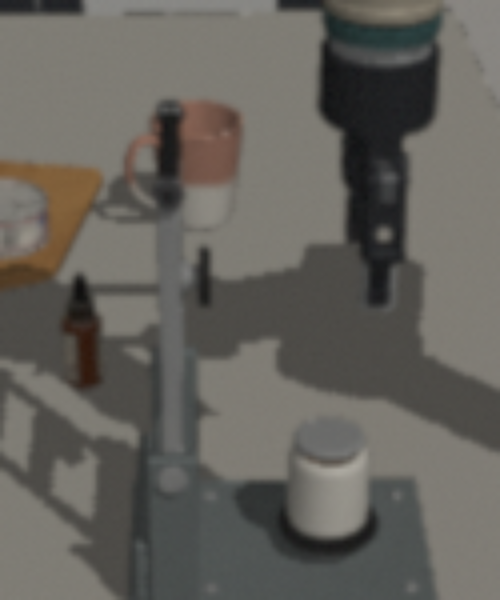

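View pics/top6.png

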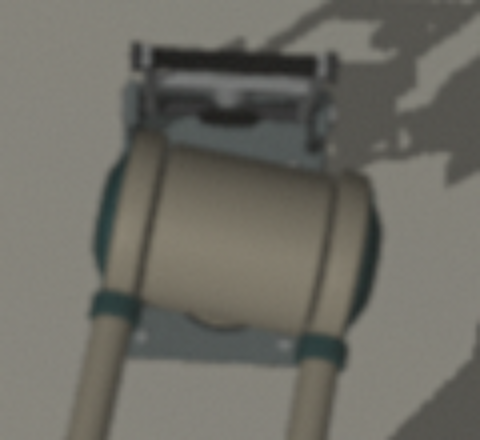

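```bash
python3 -m crank '[[-3,-1,0,-10,0,0,8.5],[-6,-2,0,-20,0,0,7],[-9,-3,0,-30,0,0,5],[-12,-3,0,-40,0,0,4.5],[-15.5,-3,0,-50,0,0,4.5]]'; python3 - <<'E'
from h import *
st()
E
```

```text
clock: 9.4
position: [0.4778, -0.0214, 0.3632]
ee_rot: [0.664, 0.24, 0.666, -0.24]
contact_force: [0.8, -0.1, -0.3]
width: 0.0454
t9.40 pos [ 0.4778 -0.0214  0.3632] F [ 0.8 -0.1 -0.3] w0.0454 
R [[-0.002, 0.639, 0.769], [0.0, 0.769, -0.639], [-1.0, -0.001, -0.001]] q [-0.19  0.08  1.44 -0.    1.63  0.5 ]
```

```bash
python3 -m crank '[[0,2,2.5,-10,0,0,4.5],[0,4,5,-20,0,0,4.5],[0,6,7.5,-30,0,0,4.5],[0,8,10,-38.3,0,0,4.5],[0,10,12.4,-38.3,0,0,4.5]]'; python3 - <<'E'
from h import *
st()
for n,b in(("top",(240,160,360,270)),("side",(215,110,340,260))):
    c=Cam(n);x0,y0,x1,y1=b;cv2.imwrite(f"pics/{n}7.png",cv2.resize(c.c[y0:y1,x0:x1],None,fx=4,fy=4)[:600])
s,r=st(); p=s["position"]
S=c;print(((S.proj([p,[.637,-.024,.318]])-[215,110])*4+1.5).round(0))
C=S.cloud()
for y in range(150,172,2): print(y,C[y,254:262,0].round(3),C[y,257].round(3))
E
```

```text
clock: 10.02
position: [0.6386, -0.0248, 0.362]
ee_rot: [0.706, 0.01, 0.708, -0.01]
contact_force: [-0.1, -0.5, -0.6]
width: 0.0444
t10.03 pos [ 0.6386 -0.0248  0.362 ] F [-0.1 -0.5 -0.6] w0.0444 
R [[-0.002, 0.03, 1.0], [0.0, 1.0, -0.03], [-1.0, 0.0, -0.002]] q [-0.15  0.34  1.1  -0.    1.71 -0.12]
t10.12 pos [ 0.6403 -0.0249  0.3602] F [ 0.2 -0.1 -0.3] w0.0450 
R [[-0.002, 0.03, 1.0], [0.0, 1.0, -0.03], [-1.0, 0.0, -0.002]] q [-0.15  0.34  1.1   0.    1.7  -0.12]
[[164. 168.]
 [170. 231.]]
150 [0.639 0.634 0.63  0.625 0.621 0.616 0.612 0.607] [ 0.625 -0.907 -0.   ]
152 [0.639 0.635 0.63  0.626 0.621 0.617 0.612 0.607] [ 0.626 -0.892 -0.004]
154 [0.64  0.635 0.631 0.626 0.622 0.617 0.613 0.608] [ 0.626 -0.872 -0.005]
156 [0.64  0.641 0.639 0.636 0.633 0.631 0.628 0.614] [ 0.636 -0.086  0.322]
158 [0.644 0.641 0.639 0.636 0.633 0.631 0.628 0.614] [ 0.636 -0.069  0.324]
160 [0.644 0.642 0.639 0.636 0.634 0.631 0.628 0.614] [ 0.636 -0.06   0.322]
162 [0.642 0.642 0.639 0.637 0.634 0.631 0.618 0.614] [ 0.637 -0.047  0.322]
164 [0.642 0.642 0.639 0.637 0.634 0.632 0.62  0.616] [ 0.637 -0.031  0.324]
166 [0.642 0.642 0.64  0.637 0.635 0.632 0.62  0.616] [ 0.637 -0.02   0.324]
168 [0.642 0.642 0.64  0.637 0.635 0.632 0.62  0.616] [ 0.637 -0.009  0.323]
170 [0.642 0.642 0.64  0.638 0.635 0.633 0.62  0.616] [0.638 0.003 0.323]
```

View pics/side7.png

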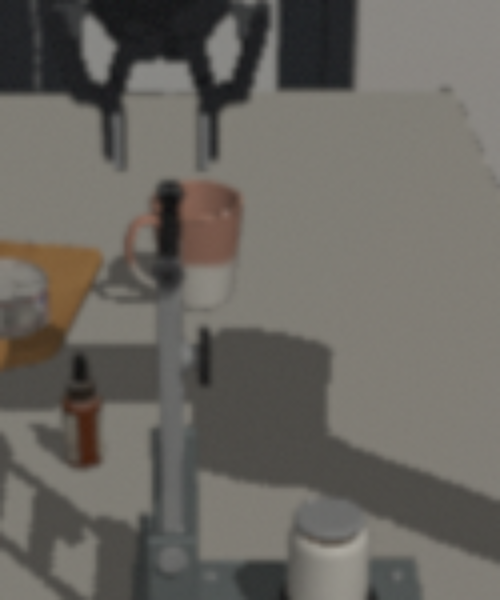

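```bash
python3 -m crank '[[1.5,0,-0.3,0,0,0,4.5],[3,0,-0.3,0,0,0,4.5],[4.5,0,-0.3,0,0,0,4.5],[6.1,0,-0.3,0,0,0,4.5],[6.1,0,-0.3,0,0,0,4.5]]'; python3 -m crank '[[0,0,0,0,0,0,3],[0,0,0,0,0,0,2],[0,0,0,0,0,0,1],[0,0,0,0,0,0,0.8],[0,0,0,0,0,0,0.8]]' 40; python3 - <<'E'
from h import *
for n,b in(("side",(215,110,340,260)),):
    c=Cam(n);x0,y0,x1,y1=b;cv2.imwrite(f"pics/{n}8.png",cv2.resize(c.c[y0:y1,x0:x1],None,fx=4,fy=4)[:600])
st()
E
```

```text
clock: 10.75
position: [0.6336, -0.0246, 0.3004]
ee_rot: [0.706, 0.011, 0.708, -0.011]
contact_force: [0.2, -0.0, 0.1]
width: 0.0449
clock: 11.38
position: [0.6352, -0.0247, 0.3034]
ee_rot: [0.708, 0.011, 0.706, -0.011]
contact_force: [1.8, -0.0, 4.3]
width: 0.0121
t11.43 pos [ 0.6352 -0.0247  0.3033] F [ 2.  -0.4  5.1] w0.0123 
R [[0.002, 0.03, 1.0], [-0.0, 1.0, -0.03], [-1.0, -0.0, 0.003]] q [-0.15  0.34  1.24 -0.    1.56 -0.12]
```

View pics/side8.png

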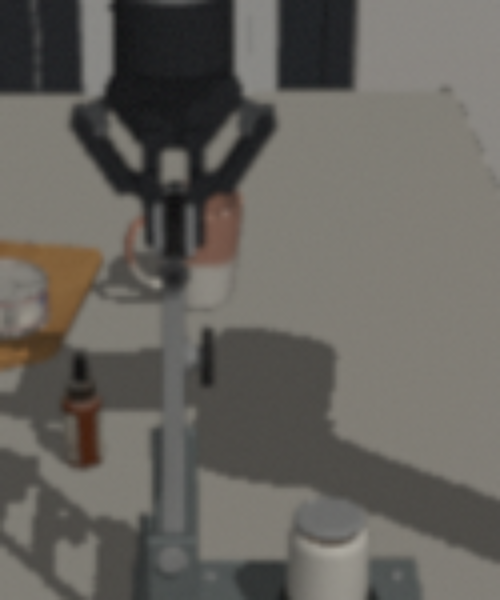

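```bash
python3 -m crank '[[0.06,0,-1.6,0,0,0,0.8],[0.26,0,-3.19,0,0,0,0.8],[0.57,0,-4.75,0,0,0,0.8],[1.01,0,-6.29,0,0,0,0.8],[1.58,0,-7.79,0,0,0,0.8]]' 60; python3 - <<'E'
from h import *
st()
E
```

```text
clock: 12.05
position: [0.5587, -0.0225, 0.2879]
ee_rot: [0.71, 0.01, 0.704, -0.011]
contact_force: [4.9, -0.8, 3.0]
width: 0.0116
t12.05 pos [ 0.5587 -0.0225  0.2879] F [ 4.9 -0.8  3. ] w0.0116 
R [[0.007, 0.03, 1.0], [-0.001, 1.0, -0.03], [-1.0, -0.001, 0.007]] q [-0.16  0.22  1.44  0.    1.47 -0.13]
```

```bash
python3 -m crank '[[0.68,0,-1.45,0,0,0,0.8],[1.47,0,-2.83,0,0,0,0.8],[2.38,0,-4.15,0,0,0,0.8],[3.38,0,-5.4,0,0,0,0.8],[4.49,0,-6.56,0,0,0,0.8]]'; python3 - <<'E'
from h import *
c=Cam("side");x0,y0,x1,y1=(215,110,340,260);cv2.imwrite(f"pics/side9.png",cv2.resize(c.c[y0:y1,x0:x1],None,fx=4,fy=4)[:600])
st()
E
```

```text
clock: 12.68
position: [0.4948, -0.0207, 0.2428]
ee_rot: [0.711, 0.011, 0.703, -0.011]
contact_force: [8.6, 0.4, 2.5]
width: 0.0118
t12.72 pos [ 0.4926 -0.0205  0.2411] F [ 7.9 -0.5 -3.2] w0.0118 
R [[0.006, 0.03, 1.0], [-0.001, 1.0, -0.03], [-1.0, -0.001, 0.006]] q [-0.18  0.14  1.66  0.    1.34 -0.15]
```

View pics/side9.png

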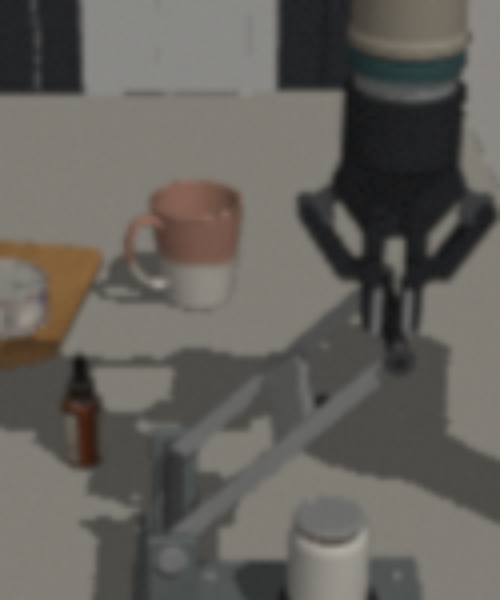

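```bash
python3 -m crank '[[1.19,0,-1.06,0,0,0,0.8],[2.46,0,-2.03,0,0,0,0.8],[3.81,0,-2.9,0,0,0,0.8],[5.22,0,-3.65,0,0,0,0.8],[6.68,0,-4.29,0,0,0,0.8]]'; python3 -m crank '[[0,0,0,0,0,0,0.8]]'; python3 - <<'E'
from h import *
c=Cam("side");x0,y0,x1,y1=(215,110,340,260);cv2.imwrite(f"pics/side10.png",cv2.resize(c.c[y0:y1,x0:x1],None,fx=4,fy=4)[:600])
st()
E
```

```text
clock: 13.35
position: [0.4524, -0.0194, 0.1766]
ee_rot: [0.711, 0.011, 0.703, -0.011]
contact_force: [5.6, -0.1, 7.2]
width: 0.012
clock: 13.48
position: [0.4521, -0.0194, 0.1757]
ee_rot: [0.71, 0.011, 0.704, -0.011]
contact_force: [8.1, 0.7, 3.1]
width: 0.012
t13.53 pos [ 0.4522 -0.0194  0.176 ] F [ 7.2 -0.8  2.7] w0.0119 
R [[0.009, 0.031, 0.999], [-0.001, 1.0, -0.031], [-1.0, -0.0, 0.009]] q [-0.2   0.13  1.85  0.    1.16 -0.17]
```

View pics/side10.png

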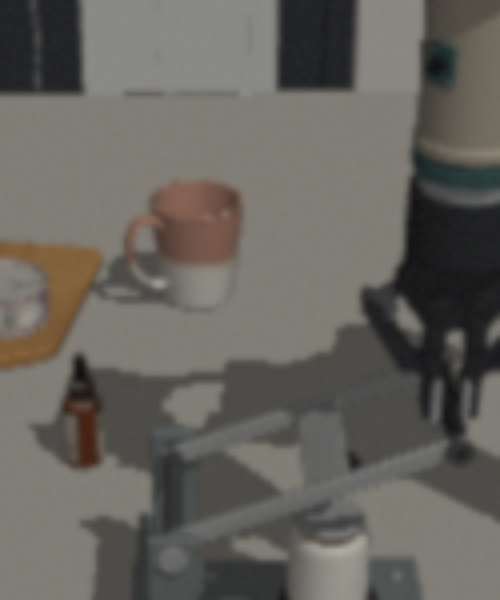

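```bash
python3 -m crank '[[0.76,0,-0.27,0,0,0,0.8],[1.52,0,-0.52,0,0,0,0.8],[2.3,0,-0.73,0,0,0,0.8],[3.07,0,-0.92,0,0,0,0.8],[3.85,0,-1.07,0,0,0,0.8]]'; python3 -m crank '[[0.4,0,-0.06,0,0,0,0.8],[0.79,0,-0.12,0,0,0,0.8],[0.79,0,-0.12,0,0,0,0.8]]'; python3 - <<'E'
from h import *
c=Cam("side");x0,y0,x1,y1=(215,110,340,260);cv2.imwrite(f"pics/side11.png",cv2.resize(c.c[y0:y1,x0:x1],None,fx=4,fy=4)[:600])
st()
E
```

```text
clock: 14.15
position: [0.442, -0.0191, 0.1383]
ee_rot: [0.711, 0.011, 0.703, -0.011]
contact_force: [6.7, 1.4, 6.9]
width: 0.0119
clock: 14.52
position: [0.4408, -0.0191, 0.1304]
ee_rot: [0.711, 0.011, 0.703, -0.011]
contact_force: [5.6, -0.5, 7.3]
width: 0.0118
t14.57 pos [ 0.4408 -0.0191  0.1305] F [5.  0.4 7.3] w0.0116 
R [[0.01, 0.031, 0.999], [-0.001, 1.0, -0.031], [-1.0, -0.001, 0.01]] q [-0.2   0.16  1.94  0.    1.03 -0.17]
```

View pics/side11.png

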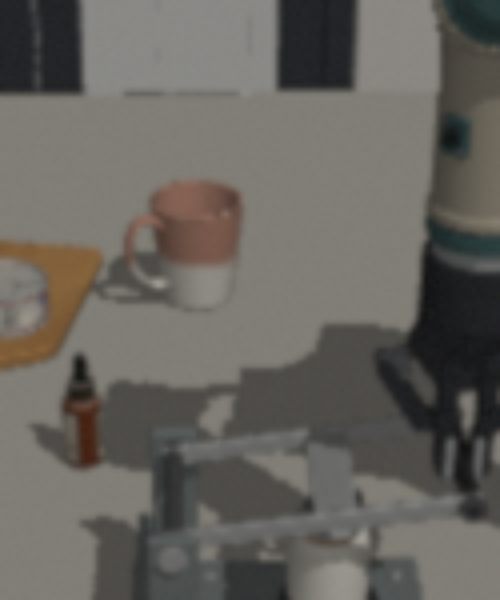

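```bash
for k in a; do python3 -m crank '[[0.2,0,-0.02,0,0,0,0.8],[0.4,0,-0.04,0,0,0,0.8],[0.4,0,-0.04,0,0,0,0.8]]'; python3 -m crank '[[0.2,0,-0.02,0,0,0,0.8],[0.4,0,-0.03,0,0,0,0.8],[0.4,0,-0.03,0,0,0,0.8]]'; python3 -m crank '[[0.2,0,-0.01,0,0,0,0.8],[0.4,0,-0.02,0,0,0,0.8],[0.4,0,-0.02,0,0,0,0.8]]';done | grep -E "posi|force|clock"
```

```text
clock: 14.95
position: [0.4403, -0.0191, 0.1266]
contact_force: [4.7, 0.5, 9.0]
clock: 15.32
position: [0.4397, -0.019, 0.1223]
contact_force: [5.7, 1.3, 6.2]
clock: 15.7
position: [0.4395, -0.0191, 0.1187]
contact_force: [3.1, 1.0, 11.2]
```

```bash
for k in a; do python3 -m crank '[[0.1,0,0,0,0,0,0.8],[0.2,0,-0.01,0,0,0,0.8],[0.2,0,-0.01,0,0,0,0.8]]'; python3 -m crank '[[0.1,0,0,0,0,0,0.8],[0.2,0,-0.01,0,0,0,0.8],[0.2,0,-0.01,0,0,0,0.8]]'; python3 -m crank '[[0.1,0,0,0,0,0,0.8],[0.2,0,-0.01,0,0,0,0.8],[0.2,0,-0.01,0,0,0,0.8]]';done | grep -E "posi|force|clock"
```

```text
clock: 16.08
position: [0.4394, -0.019, 0.117]
contact_force: [3.5, 0.7, 13.4]
clock: 16.45
position: [0.4392, -0.0191, 0.1151]
contact_force: [3.8, 0.7, 14.2]
clock: 16.82
position: [0.4391, -0.019, 0.1131]
contact_force: [2.4, 0.5, 13.8]
```

Lid is sliding in (≈14 N at the bar, as expected). Continue finely.

```bash
for k in a; do python3 -m crank '[[0.1,0,0,0,0,0,0.8],[0.2,0,0,0,0,0,0.8],[0.2,0,0,0,0,0,0.8]]'; python3 -m crank '[[0.1,0,0,0,0,0,0.8],[0.2,0,0,0,0,0,0.8],[0.2,0,0,0,0,0,0.8]]'; python3 -m crank '[[0.1,0,0,0,0,0,0.8],[0.1,0,0,0,0,0,0.8]]';done | grep -E "posi|force|clock"
```

```text
clock: 17.2
position: [0.4391, -0.0191, 0.1112]
contact_force: [1.9, 1.4, 14.6]
clock: 17.58
position: [0.439, -0.019, 0.1092]
contact_force: [1.6, 1.5, 15.4]
clock: 17.82
position: [0.439, -0.019, 0.1082]
contact_force: [1.7, 1.2, 15.4]
```

```bash
for k in a; do python3 -m crank '[[0.1,0,0,0,0,0,0.8],[0.1,0,0,0,0,0,0.8]]'; python3 -m crank '[[0.1,0,0,0,0,0,0.8],[0.1,0,0,0,0,0,0.8]]'; python3 -m crank '[[0.1,0,0,0,0,0,0.8],[0.1,0,0,0,0,0,0.8]]';done | grep -E "posi|force|clock"
```

```text
clock: 18.08
position: [0.4389, -0.0191, 0.1073]
contact_force: [0.5, 1.0, 16.7]
clock: 18.32
position: [0.4389, -0.019, 0.1063]
contact_force: [0.9, 0.1, 16.3]
clock: 18.58
position: [0.4389, -0.019, 0.1055]
contact_force: [-0.3, 1.1, 19.6]
```

```bash
for k in a; do python3 -m crank '[[0.1,0,0,0,0,0,0.8],[0.1,0,0,0,0,0,0.8]]'; python3 -m crank '[[0.1,0,0,0,0,0,0.8],[0.1,0,0,0,0,0,0.8]]';done | grep -E "posi|force|clock"
```

```text
clock: 18.82
position: [0.4387, -0.019, 0.1043]
contact_force: [1.9, 1.3, 16.4]
clock: 19.08
position: [0.4387, -0.019, 0.1034]
contact_force: [1.6, 1.1, 18.6]
```

```bash
for k in a; do python3 -m crank '[[0.1,0,0,0,0,0,0.8],[0.1,0,0,0,0,0,0.8]]'; python3 -m crank '[[0.1,0,0,0,0,0,0.8],[0.1,0,0,0,0,0,0.8]]';done | grep -E "posi|force|clock";  python3 - <<'E'
from h import *
c=Cam("side");x0,y0,x1,y1=(255,210,355,290);cv2.imwrite(f"pics/side12.png",cv2.resize(c.c[y0:y1,x0:x1],None,fx=6,fy=6)[:600])
st()
E
```

```text
clock: 19.32
position: [0.4387, -0.019, 0.1027]
contact_force: [0.4, 1.0, 20.4]
clock: 19.58
position: [0.4387, -0.019, 0.1019]
contact_force: [1.0, 1.4, 23.8]
t19.62 pos [ 0.4387 -0.0191  0.1019] F [ 1.7  1.4 22.8] w0.0116 
R [[0.008, 0.031, 0.999], [-0.001, 1.0, -0.03], [-1.0, -0.001, 0.008]] q [-0.2   0.19  1.99  0.    0.96 -0.17]
```

View pics/side12.png

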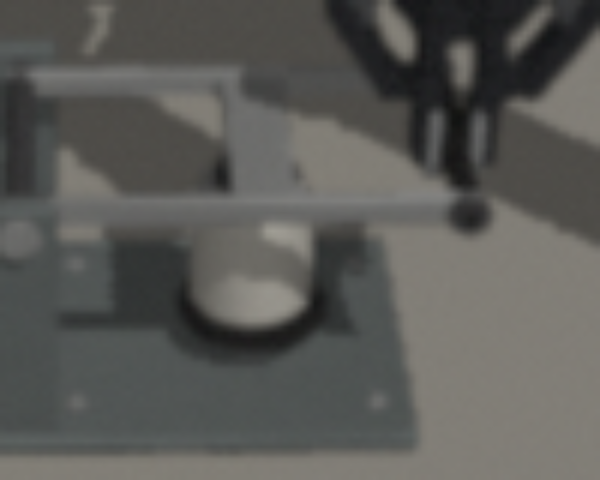

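```bash
for k in a; do python3 -m crank '[[0.1,0,0,0,0,0,0.8],[0.1,0,0,0,0,0,0.8]]'; python3 -m crank '[[0.1,0,0,0,0,0,0.8],[0.1,0,0,0,0,0,0.8]]';done | grep -E "posi|force|clock"
```

```text
clock: 19.88
position: [0.4387, -0.019, 0.1011]
contact_force: [0.1, 1.6, 25.0]
clock: 20.12
position: [0.4388, -0.019, 0.1003]
contact_force: [-0.6, 1.9, 25.6]
```

```bash
python3 -m crank '[[-0.5,0,0.0,0,0,0,0.8],[-1.1,0,0.02,0,0,0,0.8],[-1.8,0,0.04,0,0,0,0.8],[-2.5,0,0.08,0,0,0,0.8],[-3.2,0,0.12,0,0,0,0.8]]' 60;  python3 -m crank '[[-0.79,0,0.12,0,0,0,0.8],[-1.57,0,0.27,0,0,0,0.8],[-2.34,0,0.46,0,0,0,0.8],[-3.12,0,0.67,0,0,0,0.8],[-4.64,0,1.19,0,0,0,0.8]]'; python3 - <<'E'
from h import *
c=Cam("side");x0,y0,x1,y1=(215,130,340,280);cv2.imwrite(f"pics/side13.png",cv2.resize(c.c[y0:y1,x0:x1],None,fx=4,fy=4)[:600])
st()
E
```

```text
clock: 20.75
position: [0.4408, -0.0191, 0.1302]
ee_rot: [0.71, 0.011, 0.704, -0.011]
contact_force: [10.1, 0.3, 2.7]
width: 0.0117
clock: 21.38
position: [0.454, -0.0195, 0.1761]
ee_rot: [0.711, 0.011, 0.703, -0.011]
contact_force: [14.2, 0.7, -4.5]
width: 0.0115
t21.43 pos [ 0.4549 -0.0195  0.178 ] F [11.7  0.1 -0.1] w0.0120 
R [[0.014, 0.031, 0.999], [-0.001, 1.0, -0.031], [-1.0, -0.0, 0.014]] q [-0.2   0.13  1.84  0.    1.16 -0.17]
```

View pics/side13.png

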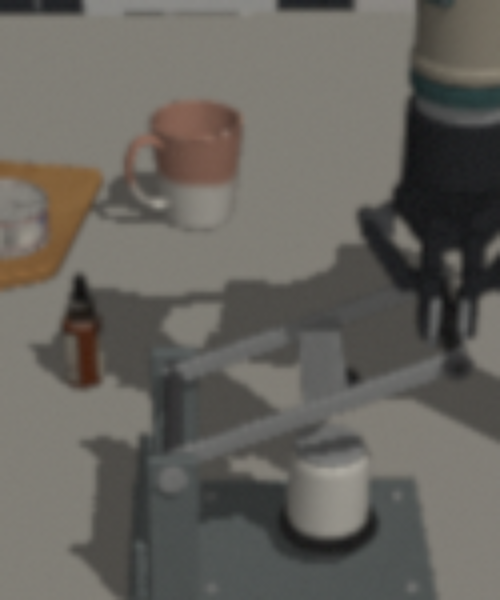

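Lid looks flush on the pot. Continue the slow return.

```bash
python3 -m crank '[[-1.46,0,0.64,0,0,0,0.8],[-2.87,0,1.39,0,0,0,0.8],[-4.22,0,2.26,0,0,0,0.8],[-5.49,0,3.23,0,0,0,0.8],[-6.68,0,4.29,0,0,0,0.8]]';  python3 -m crank '[[-1.11,0,1.16,0,0,0,0.8],[-2.11,0,2.41,0,0,0,0.8],[-3.02,0,3.73,0,0,0,0.8],[-3.81,0,5.11,0,0,0,0.8],[-4.49,0,6.56,0,0,0,0.8]]'; python3 -m crank '[[-0.57,0,1.5,0,0,0,0.8],[-1.01,0,3.04,0,0,0,0.8],[-1.32,0,4.6,0,0,0,0.8],[-1.52,0,6.19,0,0,0,0.8],[-1.55,0,6.9,0,0,0,0.8]]'; python3 - <<'E'
from h import *
c=Cam("side");x0,y0,x1,y1=(215,130,340,280);cv2.imwrite(f"pics/side14.png",cv2.resize(c.c[y0:y1,x0:x1],None,fx=4,fy=4)[:600])
st()
E
```

```text
clock: 22.05
position: [0.4977, -0.0208, 0.2405]
ee_rot: [0.711, 0.011, 0.703, -0.011]
contact_force: [16.6, -0.5, -12.1]
width: 0.0118
clock: 22.68
position: [0.5566, -0.0224, 0.2836]
ee_rot: [0.705, 0.011, 0.709, -0.011]
contact_force: [5.3, -1.0, -10.4]
width: 0.0119
clock: 23.3
position: [0.6248, -0.0245, 0.3026]
ee_rot: [0.706, 0.011, 0.708, -0.011]
contact_force: [-3.2, 0.1, 7.6]
width: 0.0117
t23.35 pos [ 0.6255 -0.0245  0.3026] F [-1.2 -0.3  8.6] w0.0118 
R [[-0.002, 0.03, 1.0], [-0.0, 1.0, -0.03], [-1.0, -0.0, -0.002]] q [-0.15  0.33  1.26 -0.    1.56 -0.12]
```

View pics/side14.png

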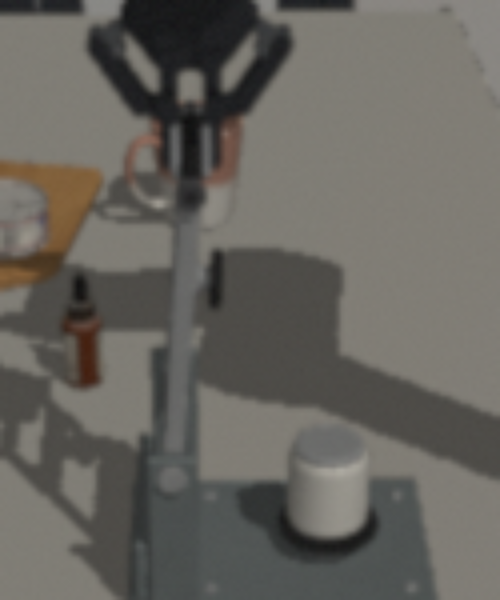

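```bash
python3 -m crank '[[-0.02,0,0.4,0,0,0,0.8],[-0.03,0,0.8,0,0,0,0.8],[-0.03,0,1,0,0,0,0.8],[-0.03,0,1,0,0,0,0.8]]'; python3 -m crank '[[0,0,0.2,0,0,0,0.8],[0,0,0.2,0,0,0,0.8]]'
```

```text
clock: 23.85
position: [0.6356, -0.0248, 0.3025]
ee_rot: [0.707, 0.011, 0.707, -0.011]
contact_force: [-0.4, -0.7, 4.9]
width: 0.0115
clock: 24.1
position: [0.6375, -0.0248, 0.3025]
ee_rot: [0.707, 0.011, 0.707, -0.011]
contact_force: [-0.3, -0.5, 4.5]
width: 0.0115
```

```bash
python3 -m crank '[[0,0,0.2,0,0,0,0.8],[0,0,0.2,0,0,0,0.8]]'; python3 -m crank '[[0,0,0.2,0,0,0,0.8],[0,0,0.2,0,0,0,0.8]]'
```

```text
clock: 24.35
position: [0.6386, -0.0249, 0.3025]
ee_rot: [0.706, 0.011, 0.708, -0.011]
contact_force: [-1.7, 0.1, 5.5]
width: 0.0114
clock: 24.6
position: [0.639, -0.0249, 0.3025]
ee_rot: [0.705, 0.011, 0.709, -0.011]
contact_force: [-5.4, -0.2, 7.6]
width: 0.0117
```

```bash
python3 -m crank '[[0,0,-0.2,0,0,0,0.8],[0,0,-0.2,0,0,0,2],[0,0,-0.2,0,0,0,4.5],[0,0,-0.2,0,0,0,4.5],[0,0,-0.2,0,0,0,4.5]]'; python3 -m crank '[[-1,0,0,0,0,0,4.5],[-3,0,0,0,0,0,4.5],[-6,0,0,0,0,0,4.5],[-9,0,0,0,0,0,4.5],[-9,0,-5,0,0,0,4.5]]';python3 -m crank '[[0,0,-6,0,0,0,4.5],[0,0,-12,0,0,0,4.5],[0,0,-18,0,0,0,4.5],[0,0,-20,0,0,0,4.5],[0,0,-20,0,0,0,4.5]]'; python3 - <<'E'
from h import *
for n,b in(("top",(240,160,360,280)),("side",(215,130,340,280))):
    c=Cam(n);x0,y0,x1,y1=b;cv2.imwrite(f"pics/{n}15.png",cv2.resize(c.c[y0:y1,x0:x1],None,fx=4,fy=4)[:600])
C=c.cloud()
for y in(158,162,166,170): print(y,C[y,254:262,0].round(3),C[y,257].round(3))
st()
E
```

```text
clock: 25.22
position: [0.6397, -0.0248, 0.3019]
ee_rot: [0.707, 0.011, 0.707, -0.011]
contact_force: [-0.2, 0.2, -0.6]
width: 0.045
clock: 25.85
position: [0.5931, -0.0239, 0.3941]
ee_rot: [0.709, 0.01, 0.705, -0.011]
contact_force: [-0.3, 0.1, 0.4]
width: 0.0453
clock: 26.48
position: [0.3894, -0.0172, 0.3936]
ee_rot: [0.708, 0.011, 0.706, -0.011]
contact_force: [1.0, 0.8, -0.3]
width: 0.0451
158 [0.644 0.641 0.639 0.636 0.634 0.631 0.628 0.614] [ 0.636 -0.071  0.323]
162 [0.642 0.642 0.639 0.637 0.634 0.631 0.618 0.614] [ 0.637 -0.042  0.325]
166 [0.642 0.642 0.64  0.637 0.635 0.632 0.62  0.616] [ 0.637 -0.017  0.325]
170 [0.642 0.643 0.64  0.638 0.635 0.632 0.62  0.616] [0.638 0.002 0.323]
t26.57 pos [ 0.3913 -0.0175  0.3926] F [1.  0.3 0. ] w0.0448 
R [[0.002, 0.03, 1.0], [-0.0, 1.0, -0.03], [-1.0, -0.0, 0.002]] q [-0.22 -0.06  1.51  0.    1.69 -0.19]
```

View pics/side15.png

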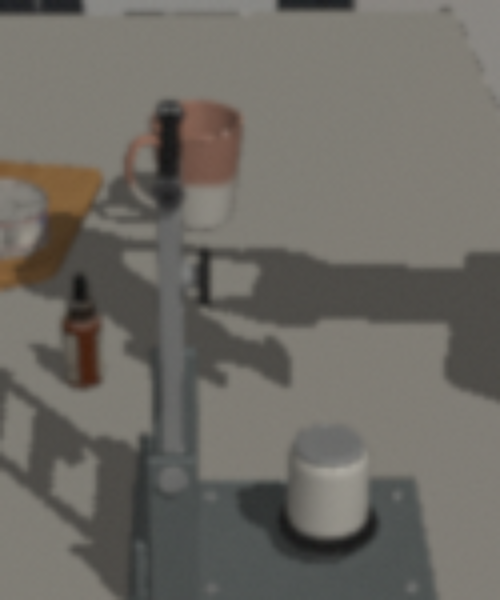

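View pics/top15.png

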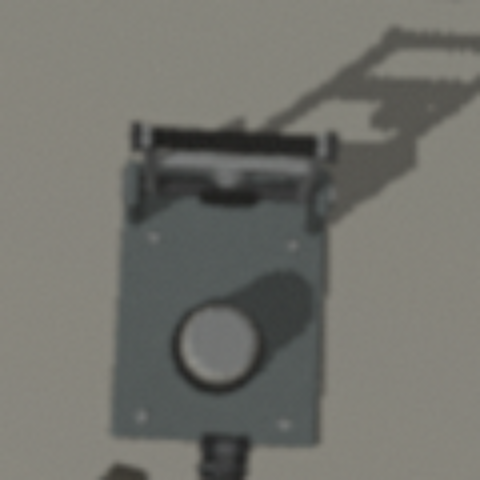

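```bash
python3 -m crank '[[0,0,0,0,0,0,4.5],[0,0,0,0,0,0,4.5]]' && python3 -c "
from rig import manip
print(manip.sign_off())"
```

```text
clock: 26.82
position: [0.3908, -0.0174, 0.3918]
ee_rot: [0.707, 0.011, 0.707, -0.011]
contact_force: [0.6, -0.1, -0.1]
width: 0.0453
the job is handed in; nothing more can be done
None
```

I finished the task and handed it in at 26.8 s of the 72 s allowed; the sign-off reports no verdict.

- **Placing:** I gripped the pot by its wall and lowered it until the force showed the seat, at roughly 30 mm above the worktop. I released it upright, centred to within a few millimetres.
- **Pressing:** I pinched the crossbar and swung the arm down. The lid slid in at about 14–16 N at the bar, then the force climbed and I stopped near 26 N (limit 35 N). That puts roughly 30 N on the pad.
- **Return:** I brought the arm back in the grip, at about 0.6 rad/s commanded, until it met its upright stop. Then I opened the fingers and moved the gripper clear.

**Last checks:**
- In the pictures the lid lies flush on the rim, its top edge about 5 mm lower than before pressing, and the pot stands in the middle of the seat.
- The crossbar's depth readings match those taken before the press, to within 1–3 mm.
- The robot touches nothing, with the wrist force near zero.
- The vanilla bottle has not visibly moved. I did not look again at the salt shaker and spice jar, but the arm never went near them.

Two readings did not agree:
- The camera estimate of the seat height (23–29 mm) was slightly lower than the height found by touch.
- Just before the lid was home, the bar force jumped once to 19.6 N and fell back to 16.4 N. The steady climb only started about 2 mm further down.

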